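# Close the polisher's guard and start it

### The arm

A 7-joint arm with a two-finger parallel gripper is mounted at the origin on the work surface. World frame = base frame: x ahead of the robot, y to its left, z up, the work surface at z = 0. Lengths are in mm, angles in rad, forces in N, time in s.
With the tool pointing down it reaches from about 425 to 875 mm from the base axis. Payload 8.4 kg.
Tool frame: the origin (TCP) lies midway between the tips of the shut fingers; the grasp point (between the pads) lies 19 mm behind it (ctrl.grip_point_offset is the z of the grasp point in the tool frame, in mm); z points along the fingers, y is the line along which they close (so a half turn about z gives the same grasp; the last joint's range is limited). The gripper opens to 87 mm and grips with 3 to 60 N. Pads are 19 mm wide; open, the fingers measure 117 mm over their backs; the gripper's body (75 mm by 190 mm) begins 51 mm behind the grasp point.
Start: joints at [-1.265, 0.333, 0.04, 1.465, -0.013, 1.343, -0.059], TCP at [255.991, 597.438, 222.546] pointing down, gripper open.
Joint ranges: [-2.58, 2.58], [-0.38, 2.09], [-1.3, 1.39], [0.25, 2.4], [-1.5, 4.64], [0.08, 2.09], [-2.65, 2.65]. Speed limits (rad/s): [2.22, 2.22, 2.79, 2.79, 3.14, 3.14, 3.14].

### API

Orientations are given as a rotation vector (axis times angle).
In Python, from rig import ctrl, eyes, search_frame, spot_point gives the robot as it stands. The module is installed in compiled form; this text tells all that it offers.
- The arm moves only by the tool arm_command, never from a script. Its arguments are lists of equal length, an entry for each row: "dp": the shift along the tool's x, y, z scaled (see below), a list of three; "turn": the turn about the tool's z scaled (see below); "hand": the finger opening in mm, from 0 to 87. A call has 1 to 8 rows; each row is the pose to reach, as a shift and turn from the pose commanded when the call began, along the tool's axes at that moment; what a row does not reach only later rows make up. The controller multiplies each number of a shift by 100 mm and each number of a turn by 30 degrees. A row lasts 1/8 s, in which the tool goes at most 62.5 mm and 10.7 degrees, less where a joint would pass 70% of its speed; a pose out of reach is approached as far as the arm can. A call with a number of a shift or a turn outside -1 to 1 is refused whole. A call with a gripper value outside its range is refused whole. The fingers move at their own pace and stop on an object; "force" is the grip in N (left out, the last holds). Time passes only in rows, so rows that repeat a pose let the fingers close. It gives the time, the measured TCP pose, the force, the opening and the grip force at its end, in the units of the state.
- ctrl.observe(): the state, without advancing time (a new reading comes with each control period).
- eyes.read_camera(name): name is "side" or "top" or "wrist"; returns (picture, depth): 420x560x3 uint8, blue, green, red; 420x560 float32, mm along the optical axis (not along the pixel's ray), 0 where there is no reading.
- eyes.calibration(name): a dict with "fovy" (degrees; the focal length in pixels is half the picture's height over the tangent of half this angle, whatever the lens; pixels are square), "cx", "cy" (the principal point, pixels), "eye" and "rotation" of the camera in the world; the wrist camera has in their place "hand_eye" (4x4, takes a point from camera to tool coordinates, whose origin is the TCP and whose axes are the flange's). Camera axes: x right, y down, z forward; pixel columns grow to the right and rows downward; lengths in mm; the calibration is good to about 2 mm. A picture is of the moment at which its call begins: read the wrist's pose just before it. calibration takes no time and is no camera call.
- ctrl.sign_off(): hands the job in; it is judged then, once.
Trained networks look in the newest picture that a camera, given by its name, has taken for a name from the list of things; names that differ only in an ending like _2 or _b are one class to them, and where a whole thing is asked for, a point or a joint stands for the part that bears it (a point fixed in the world has none). Each returns a list of dicts, best first, with "conf" (0 to 1); they miss things now and then, are a little off and sometimes report something else, mostly with a low value. They report only what shows in the picture. A call takes as long as a camera call. They do not tell look-alikes from the thing itself.
- search_frame(query, camera): "point" ([column, row] in pixels, amid what is visible of it).
- spot_point(query, camera): "point" ([column, row] in pixels: a listed point, or the origin of a listed thing).
The state is a dict: "time": time; "joint_positions": joint angles; "qvel": joint speeds; "joint_torque": joint torques, N m; "eef_pos": TCP position; "tcp_rot": TCP orientation; "wrist_force": force on the tool from outside, world axes, zero at the start; "moment": the same for the moment, N m; "width": finger opening in mm; "grip_force": force on a finger pad.
Only numpy, scipy, OpenCV 4.12 (cv2) and the standard library are available. Lean on these libraries where they do the work, as an engineer would, in place of code of your own. Each camera call takes 0.05 s, during which the arm holds its last target. There are 200 camera calls.

### The job

Get the bench polisher running: with the fingertips, gently push the raised clear guard down (its yellow pad is the place to push) until it is fully shut over the wheel, and only then gently press the green button on the console all the way in, let it spring back and draw away. Do not touch the red and blue buttons or the wheel, and leave the torch, the paste jar and the steel gauge standing where they are; nothing is to be picked up.

Things in the scene. Friction and masses are not known exactly. Their poses are not given: they have to be found in the camera images.
- polisher: Green cast bench polisher fixed to the bench, left or right, slightly yawed; foot 170 x 190 mm (x, y). Origin: centre of the foot's underside, z up. Headstock 130 x 85 mm at local y +50 mm, top 144 mm high; beside it at local y -40 mm the upright wheel; at local x +76 mm the slim post (183 mm high) with the guard's hinge.
- wheel: Grey metal polishing wheel, 120 mm diameter, 18 mm thick, upright, turning freely on an axis along the polisher's y. Origin: its centre, 90 mm above the bench; its top is 150 mm high. Not to be touched.
- guard (a joint): Angle of the clear guard (86 mm wide) in rad: 0 = shut, level on its stop; grows as raised, to 1.0; starts at 0.45 to 0.8. Stiff hinge: stays where left; about 1 to 2 N down on the pad shuts it. Hinge line along the polisher's y at polisher-local x 76, z 177 mm. Guard runs from it towards the polisher's -x; its free edge, 155 mm from the hinge, is the raised one.
- guard_pad (a point): Centre of the top face of the yellow pad (44 mm along the guard, 70 mm across) at the guard's free end, moving with it: 130 mm from the hinge along the guard, 6 mm above its middle plane. z axis normal to the pad, x axis along the guard to the hinge. Guard shut: at polisher-local (-54, -35, 183) mm.
- console: Grey console box, 95 x 215 x 50 mm (x, y, z), fixed to the bench. Origin: centre of its underside. The three push buttons stand in a row along its y, 65 mm apart, in any order.
- green_base: Housing of the green (start) button: black disc 44 mm diameter, 12 mm high, fixed on the console. Origin: centre of its underside, 51 mm above the bench. The coloured cap stands 10 mm out of it.
- red_base: Same housing, with the red button. Not to be touched.
- blue_base: Same housing, with the blue button. Not to be touched.
- green_top (a point): Centre of the top face of the green button's cap, 28 mm diameter, 73 mm above the bench when out; pressed straight down.
- red_top (a point): Centre of the top face of the red button's cap, same size.
- blue_top (a point): Centre of the top face of the blue button's cap, same size.
- green (a joint): Travel of the green button in m: 0 = out, 0.006 = fully in. Spring loaded; fully in takes about 4 N, beyond that it is on a hard stop. Springs back when let go.
- red (a joint): Travel of the red button, same kind.
- blue (a joint): Travel of the blue button, same kind.
- torch: Loose blue hand torch standing on its head, 85 mm tall, 38 mm diameter at the foot and 28 mm above. Origin: centre of its underside. Stands between the polisher and the console.
- paste: Loose jar of polishing paste with an orange cap, 48 mm diameter, 45 mm tall, behind the console. Origin: centre of its underside.
- gauge: Loose steel gauge block, 45 x 45 x 30 mm, with an upright brass pin 10 mm thick rising to 70 mm, behind the console. Origin: centre of its underside.
Things that resemble listed ones, but are neither listed nor needed, are in the scene too. There is more than one size of the torch; the one meant has the size given above.

How it is judged (in metres and radians):
On the way, in this order (a step that is already met when the one before it is completed fails the run):
1. the fingers push on the raised guard (contact force between the fingers and polisher above 0.3 N and value of joint guard above 0.07 rad), for 0.04 s.
2. the guard is shut over the wheel (within 0.07 rad), the green button still out (value of joint guard below 0.07 rad and value of joint green below 0.002 m), for 0.2 s.
3. the green button is pressed in by at least 4.5 of its 6 mm by the fingers (value of joint green above 0.0045 m and contact force between the fingers and green_base above 0.5 N and value of joint guard below 0.07 rad), for 0.04 s.
At the end, for the whole second after the job is handed in: The guard is shut (within 0.07 rad of its stop), all three buttons are out again (within 1 mm), and torch, jar and gauge stand upright within 10 mm of where they were (value of joint guard below 0.07 rad and value of joint each of green, red, blue below 0.001 m and distance of each of torch, paste, gauge from where it was at the start of the episode below 0.01 m and angle between each of torch, paste, gauge's own z axis and vertical below 0.1 rad); the robot touches nothing.
It fails at once if the green button is pressed (more than 2 mm) while the guard is open (more than 0.1 rad) (value of joint green above 0.002 m and value of joint guard above 0.1 rad).
It fails at once if the red or blue button is touched (over 1 N) or pressed (over 1.5 mm) (value of joint any of red, blue above 0.0015 m or contact force between any of the fingers, the arm and red_base above 1 N or contact force between any of the fingers, the arm and blue_base above 1 N).
It fails at once if the wheel is touched (over 1 N) (contact force between any of the fingers, the arm and wheel above 1 N).
It fails at once if the polisher or its guard is pushed harder than 35 N, or the green button harder than 30 N (contact force between any of the fingers, the arm and polisher above 35 N or contact force between any of the fingers, the arm and green_base above 30 N).
It fails at once if the torch, the jar or the gauge is moved by more than 10 mm, lifted or knocked over (distance of any of torch, paste, gauge from where it was at the start of the episode above 0.01 m or angle between any of torch, paste, gauge's own z axis and vertical above 0.3 rad).
It also fails if it takes over 53 s, if anything falls off the work surface, if the arm or the gripper's body presses on something with over 40 N, if the wrist force passes 120 N, or if a joint passes its speed limit or range.

## Working session

There is one attempt and no reset: what is moved stays moved. The work goes in short steps, Python scripts to look and compute and a tool call to move; the robot and the scene stay as the last step left them, time stands still between calls to the robot, and variables do not carry over. Pictures are saved under pics/ and viewed, at most 10 in all, crops included, and the job is handed in when it is done.

Besides the shell and the picture viewer there is one more tool, called after "Emit:" as name(argument=value, ...) on one line, values as JSON. arm_command: Moves the arm, as the interface text tells. Shifts and turns lie within -1 to 1; 1 stands for 100 mm of shift or 30 degrees of turn. Its arguments: {"type":"object","properties":{"dp":{"type":"array"},"turn":{"type":"array"},"hand":{"type":"array"},"force":{"type":"number"}},"required":["dp","turn","hand"]}

```bash
mkdir -p pics; cat > h.py <<'E'
import numpy as np, cv2
from rig import ctrl, eyes, search_frame, spot_point
from scipy.spatial.transform import Rotation as R
def world(cam,px,depth,z=None):
    c=eyes.calibration(cam); f=210/np.tan(np.radians(c["fovy"])/2)
    u,v=px; ray=np.array([(u-c["cx"])/f,(v-c["cy"])/f,1.])
    if cam=="wrist":
        s=ctrl.observe(); H=np.array(c["hand_eye"]); Q=R.from_rotvec(s["tcp_rot"]).as_matrix()
        M=Q@H[:3,:3]; e=Q@H[:3,3]+s["eef_pos"]
    else: M=np.array(c["rotation"]); e=np.array(c["eye"])
    d=M@ray
    if z is None:
        w=depth[max(0,int(v)-2):int(v)+3,max(0,int(u)-2):int(u)+3]; w=w[w>0]
        t=np.median(w) if len(w) else np.nan
    else: t=(z-e[2])/d[2]
    return e+d*t
E
python3 - <<'E'
from h import *
np.set_printoptions(precision=1,suppress=True)
for cam in ("top","side"):
    p,d=eyes.read_camera(cam); cv2.imwrite(f"pics/{cam}0.png",p)
    for n in ["guard_pad","green_top","red_top","blue_top","polisher","console","torch","paste","gauge","wheel"]:
        for r in spot_point(n,cam)[:2]:
            print(cam,n,round(r["conf"],2),np.array(r["point"]),world(cam,r["point"],d))
s=ctrl.observe();print(s["time"],s["eef_pos"],s["tcp_rot"],R.from_rotvec(s["tcp_rot"]).as_matrix())
E
```

```text
top guard_pad 0.95 [204.1 206.9] [ 649.   226.3 1446.2]
top green_top 0.66 [376.7 213. ] [-178.9 -601.7  618.2]
top green_top 0.52 [353.5 208.1] [ -84.3 -507.   712.8]
top red_top 0.45 [324.5 210.2] [  80.6 -342.1  877.7]
top blue_top 0.46 [374.9 207.9] [-202.2 -625.   594.9]
top polisher 0.65 [203.9 211.9] [ 668.7  246.  1465.9]
top console 0.87 [349.5 211. ] [ -46.7 -469.4  750.5]
top torch 0.91 [264.4 251.9] [ 609.8  187.1 1406.9]
top torch 0.86 [262.6 182. ] [ 259.9 -162.8 1057. ]
top paste 0.81 [375.4 166. ] [-453.4 -876.1  343.8]
top paste 0.39 [376.  211.9] [-181.4 -604.1  615.8]
top wheel 0.52 [216.4 208. ] [ 599.3  176.6 1396.4]
side guard_pad 0.56 [235.1 118.5] [  96.7 -890.3  744.1]
side guard_pad 0.53 [304.  313.7] [ -11.4 -998.5  635.9]
side green_top 0.6 [307.6 289.8] [  -52.4 -1039.4   595. ]
side red_top 0.43 [293.7 260.9] [  -38.6 -1025.6   608.8]
side blue_top 0.61 [321.6 315.5] [  -75.7 -1062.8   571.6]
side polisher 0.88 [244.2 201.7] [ 124.8 -862.3  772.1]
side polisher 0.48 [262.3 249.3] [  91.2 -895.8  738.6]
side console 0.77 [306.9 312.2] [  -25.8 -1012.8   621.6]
side torch 0.96 [299.5 231.1] [ -122.  -1109.    525.4]
side torch 0.86 [225.  259.5] [ 285.4 -701.6  932.8]
side paste 0.85 [382.1 322.5] [ -338.1 -1325.1   309.3]
side gauge 0.7 [347.9 284.3] [ -262.1 -1249.1   385.3]
side wheel 0.65 [247.4 181.7] [  89.  -898.1  736.3]
1.1 [256.  597.4 222.6] [ 0.6  3.1 -0. ] [[-0.9  0.4 -0. ]
 [ 0.4  0.9 -0. ]
 [-0.  -0.  -1. ]]
```

View pics/top0.png

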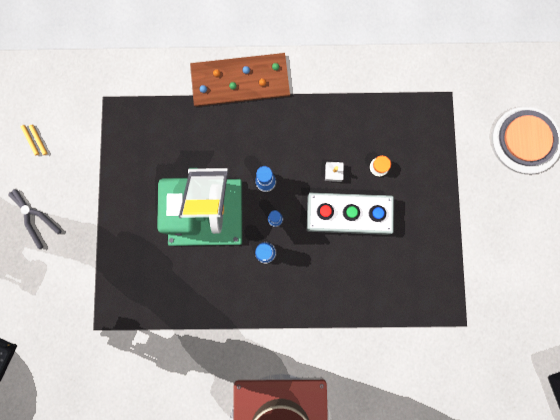

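View pics/side0.png

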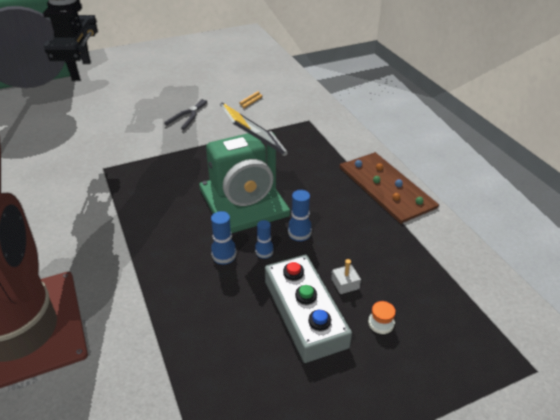

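The top view shows the polisher on the left with its pad at (200,207), and the console's red, green and blue buttons at (326,212), (352,212) and (378,213). There are three torch-like bodies at (264,180), (275,218) and (266,252), none of which I need to touch. The side view agrees. The world coordinates came out wrong because "rotation" is evidently a rotation vector, so I'll fix that.

```bash
sed -i 's/else: M=np.array(c\["rotation"\]);/else: M=R.from_rotvec(c["rotation"]).as_matrix();/' h.py
python3 - <<'E'
from h import *
np.set_printoptions(precision=1,suppress=True)
print({k:np.shape(v) for k,v in eyes.calibration("wrist").items()},np.array(eyes.calibration("wrist")["hand_eye"]))
for cam in ("top","side"):
    p,d=eyes.read_camera(cam)
    hsv=cv2.cvtColor(p,cv2.COLOR_BGR2HSV)
    for n in ["guard_pad","green_top","red_top","blue_top","polisher","console","torch","paste","gauge"]:
        for r in spot_point(n,cam)[:3]:
            w=world(cam,r["point"],d); print(cam,n,round(r["conf"],2),np.array(r["point"]),w, world(cam,r["point"],d,z=73) if n.endswith("top") else "")
    for n,lo,hi,box in (("yellow",(22,120,120),(34,255,255),(180,190,225,220) if cam=="top" else (215,95,250,125)),("green",(45,120,60),(85,255,255),(342,203,362,222) if cam=="top" else (295,283,318,303))):
        x0,y0,x1,y1=box; m=np.zeros(p.shape[:2],bool); m[y0:y1,x0:x1]=cv2.inRange(hsv,lo,hi)[y0:y1,x0:x1]>0
        v,u=np.nonzero(m); P=np.array([world(cam,(a,b),d) for a,b in zip(u,v)])
        print(n,len(u),u.mean(),v.mean(),np.nanmedian(P,0)); 
        if n=="yellow": print(P[np.argsort(v)][::25])
E
```

```text
{'fovy': (), 'cx': (), 'cy': (), 'hand_eye': (4, 4)} [[  -0.    -1.    -0.3   85.2]
 [   1.    -0.    -0.     0.1]
 [   0.    -0.3    1.  -161.8]
 [   0.     0.     0.     1. ]]
top guard_pad 0.62 [203.4 208.8] [517.1 150.1 274.6] 
top green_top 0.57 [352.2 210.8] [ 530.3 -182.8   73.5] [ 530.3 -182.9   73. ]
top green_top 0.15 [352.7 211.7] [ 528.  -184.    73.3] [ 528.1 -184.    73. ]
top red_top 0.54 [326.3 211.3] [ 529.7 -118.9   74.2] [ 529.8 -119.1   73. ]
top blue_top 0.64 [376.4 214.1] [ 521.4 -241.9   73.7] [ 521.5 -242.    73. ]
top polisher 0.79 [204.6 212.1] [509.4 146.1 283.3] 
top polisher 0.31 [376.4 168. ] [ 642.6 -252.5   44.2] 
top console 0.75 [352.5 213.5] [ 523.7 -183.4   72.7] 
top torch 0.92 [268.4 183.9] [599.   23.   78.7] 
top torch 0.65 [264.1 251.9] [431.3  33.3 115.3] 
top torch 0.63 [276.2 219.5] [509.8   4.5  85.8] 
top paste 0.57 [351.8 211.8] [ 527.8 -181.7   73.3] 
top paste 0.52 [377.3 165.6] [ 648.6 -254.8   45. ] 
top gauge 0.57 [336.9 171.8] [ 635.9 -152.6   33.8] 
yellow 478 200.84728033472803 206.55230125523013 [521.4 155.7 271.9]
[[538.1 190. 
[... 776 characters left out ...]
 0.47 [324.8 313.6] [ 534.  -249.8   70.6] [ 533.  -251.4   73. ]
side console 0.91 [308.3 315.3] [ 511.9 -227.5   50.8] 
side console 0.42 [245.5 205. ] [525.3 138.8  32.8] 
side torch 0.89 [262.4 247.4] [509.3  -5.9  29.1] 
side torch 0.75 [298.5 229.6] [604.4  10.3  32.8] 
side torch 0.68 [223.6 258. ] [423.7   8.6  17.7] 
side paste 0.63 [383.2 323.1] [ 641.5 -288.3   31.3] 
side gauge 0.79 [347.9 284.9] [ 630.3 -172.9   24.6] 
yellow 135 235.86666666666667 115.48148148148148 [516.9 149.  275.5]
[[507.  183.9 283. ]
 [525.7 181.9 267.6]
 [514.3 149.  278.5]
 [505.9 131.1 283.1]
 [530.9 147.5 263.2]
 [517.7 117.1 273.9]]
green 142 305.84507042253523 291.556338028169 [ 525.1 -188.9   71. ]
```

```bash
cat >> h.py <<'E'
def dp(*pts):
    s=ctrl.observe(); Q=R.from_rotvec(s["tcp_rot"]).as_matrix()
    print("t",round(s["time"],2),"pos",np.round(s["eef_pos"],1),"F",np.round(s["wrist_force"],1))
    for p in pts: print(p,np.round(Q.T@(np.array(p)-s["eef_pos"])/100,3))
E
python3 - <<'E'
from h import *
print(R.from_rotvec(ctrl.observe()["tcp_rot"]).as_matrix().round(4))
dp((256,597,320),(300,500,330),(340,430,335),(400,350,335),(525,158,330))
E
```

```text
[[-0.9192  0.3939 -0.    ]
 [ 0.3939  0.9192  0.    ]
 [ 0.     -0.     -1.    ]]
t 2.1 pos [256.  597.5 222.5] F [-0.4  0.1  0.7]
(256, 597, 320) [-0.002 -0.004 -0.975]
(300, 500, 330) [-0.788 -0.722 -1.075]
(340, 430, 335) [-1.432 -1.208 -1.125]
(400, 350, 335) [-2.298 -1.707 -1.125]
(525, 158, 330) [-4.204 -2.98  -1.075]
```

Emit:
arm_command(dp=[[0, 0, -0.5], [0, 0, -1], [-0.4, -0.3, -1], [-0.8, -0.55, -1], [-1, -0.7, -1]], turn=[0, 0, 0, 0, 0], hand=[0, 0, 0, 0, 0])

```text
time: 2.72
eef_pos: [322.3, 491.6, 323.0]
tcp_rot: [0.636, 3.076, 0.001]
wrist_force: [-0.5, 0.5, -0.4]
width: 44.7
grip_force: 0.0
```

Emit:
arm_command(dp=[[-0.5, -0.35, 0], [-1, -0.7, 0], [-1, -0.7, 0]], turn=[0, 0, 0], hand=[0, 0, 0])

```text
time: 3.1
eef_pos: [387.9, 385.9, 323.3]
tcp_rot: [0.643, 3.074, 0.001]
wrist_force: [0.1, 0.2, -0.7]
width: 15.1
grip_force: 0.0
```

Emit:
arm_command(dp=[[-0.5, -0.35, 0], [-1, -0.7, 0], [-1, -0.7, 0]], turn=[0, 0, 0], hand=[0, 0, 0])

```text
time: 3.48
eef_pos: [451.4, 282.6, 323.0]
tcp_rot: [0.642, 3.074, -0.0]
wrist_force: [-1.1, 0.8, -0.6]
width: 0.6
grip_force: 0.0
```

Emit:
arm_command(dp=[[-0.5, -0.35, 0], [-1, -0.7, 0], [-1, -0.7, 0], [-1, -0.7, 0]], turn=[0, 0, 0, 0], hand=[0, 0, 0, 0])

```text
time: 3.98
eef_pos: [512.8, 184.4, 322.3]
tcp_rot: [-0.629, -3.077, -0.001]
wrist_force: [-0.4, 1.6, -0.0]
width: 0.3
grip_force: 0.0
```

```bash
python3 - <<'E'
from h import *
p,d=eyes.read_camera("wrist"); cv2.imwrite("pics/w1.png",p)
hsv=cv2.cvtColor(p,cv2.COLOR_BGR2HSV); v,u=np.nonzero(cv2.inRange(hsv,(22,120,120),(34,255,255)))
P=np.array([world("wrist",(a,b),d) for a,b in zip(u[::5],v[::5])]); P=P[np.isfinite(P).all(1)&(P[:,2]>200)]
print(len(P),np.median(P,0),np.percentile(P,[2,98],axis=0))
dp((525,158,300),(490,158,185))
E
```

```text
518 [512.19552515 159.88978779 280.03165438] [[475.02707801 125.50327216 259.28173057]
 [534.02197759 193.02889221 412.13265154]]
t 4.03 pos [512.6 184.9 322.3] F [ 0.3  0.4 -0.2]
(525, 158, 300) [-0.219 -0.199  0.223]
(490, 158, 185) [ 0.102 -0.336  1.373]
```

View pics/w1.png

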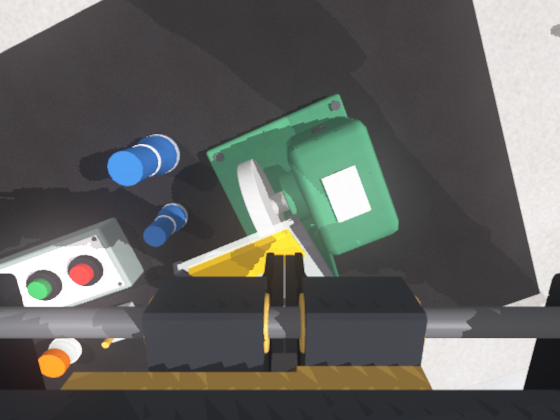

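The wrist view shows the yellow pad at about (245,255), just beside the fingertips. That matches the measured centre of about (520,157,272). I'll move over it and approach.

Emit:
arm_command(dp=[[-0.23, -0.2, 0], [-0.23, -0.2, 0.12], [-0.23, -0.2, 0.2]], turn=[0, 0, 0], hand=[0, 0, 0])

```text
time: 4.4
eef_pos: [525.8, 157.0, 301.5]
tcp_rot: [-0.628, -3.077, 0.0]
wrist_force: [-0.4, 0.4, -0.4]
width: 0.7
grip_force: 0.0
```

Emit:
arm_command(dp=[[0, 0, 0.05], [0, 0, 0.1], [0, 0, 0.15], [0, 0, 0.2], [0, 0, 0.25]], turn=[0, 0, 0, 0, 0], hand=[0, 0, 0, 0, 0])

```text
time: 5.03
eef_pos: [526.8, 155.1, 277.4]
tcp_rot: [0.632, 3.077, 0.0]
wrist_force: [-0.3, -0.5, 0.9]
width: -0.0
grip_force: 0.6
```

```bash
python3 - <<'E'
from h import *
dp((518,157,255),(505,157,225),(497,157,205),(492,157,190))
E
```

```text
t 5.03 pos [526.8 155.1 277.4] F [-0.3 -0.5  0.9]
(518, 157, 255) [ 0.088 -0.017  0.224]
(505, 157, 225) [ 0.208 -0.069  0.524]
(497, 157, 205) [ 0.281 -0.1    0.724]
(492, 157, 190) [ 0.327 -0.12   0.874]
```

Emit:
arm_command(dp=[[0.03, 0, 0.08], [0.06, -0.01, 0.16], [0.09, -0.02, 0.24], [0.13, -0.03, 0.32], [0.16, -0.05, 0.4], [0.19, -0.06, 0.48], [0.22, -0.07, 0.56], [0.25, -0.08, 0.64]], turn=[0, 0, 0, 0, 0, 0, 0, 0], hand=[0, 0, 0, 0, 0, 0, 0, 0])

```text
time: 6.02
eef_pos: [500.4, 157.4, 213.0]
tcp_rot: [0.632, 3.077, -0.0]
wrist_force: [0.2, -0.8, 1.5]
width: 0.6
grip_force: 0.6
```

Emit:
arm_command(dp=[[0.02, -0.01, 0.05], [0.04, -0.02, 0.1], [0.06, -0.03, 0.15], [0.07, -0.03, 0.19], [0.08, -0.04, 0.22], [0.08, -0.04, 0.24]], turn=[0, 0, 0, 0, 0, 0], hand=[0, 0, 0, 0, 0, 0])

```text
time: 6.78
eef_pos: [491.4, 157.1, 189.4]
tcp_rot: [-0.631, -3.077, 0.0]
wrist_force: [-0.2, 0.7, -0.1]
width: 0.1
grip_force: 0.6
```

```bash
python3 - <<'E'
from h import *
for cam in ("side","top"):
    p,d=eyes.read_camera(cam); hsv=cv2.cvtColor(p,cv2.COLOR_BGR2HSV); m=cv2.inRange(hsv,(22,120,120),(34,255,255))
    v,u=np.nonzero(m); P=np.array([world(cam,(a,b),d) for a,b in zip(u,v)])
    k=(abs(P[:,0]-490)<80)&(abs(P[:,1]-155)<70)&(P[:,2]>150); print(cam,k.sum(),P[k][::12].round())
    cv2.imwrite(f"pics/{cam}2.png",cv2.resize(p[60:260,140:380],None,fx=3,fy=3))
dp((492,157,184))
E
```

```text
side 214 [[464. 178. 191.]
 [469. 173. 190.]
 [477. 170. 188.]
 [465. 168. 187.]
 [471. 159. 188.]
 [477. 150. 189.]
 [478. 147. 188.]
 [464. 151. 187.]
 [487. 141. 187.]
 [472. 142. 188.]
 [496. 133. 187.]
 [479. 136. 187.]
 [464. 139. 187.]
 [488. 128. 187.]
 [472. 129. 189.]
 [496. 121. 187.]
 [481. 124. 187.]
 [474. 121. 188.]]
top 0 []
t 6.88 pos [491.3 157.1 189.3] F [-0.2  0.  -0.1]
(492, 157, 184) [-0.007  0.002  0.053]
```

View pics/side2.png

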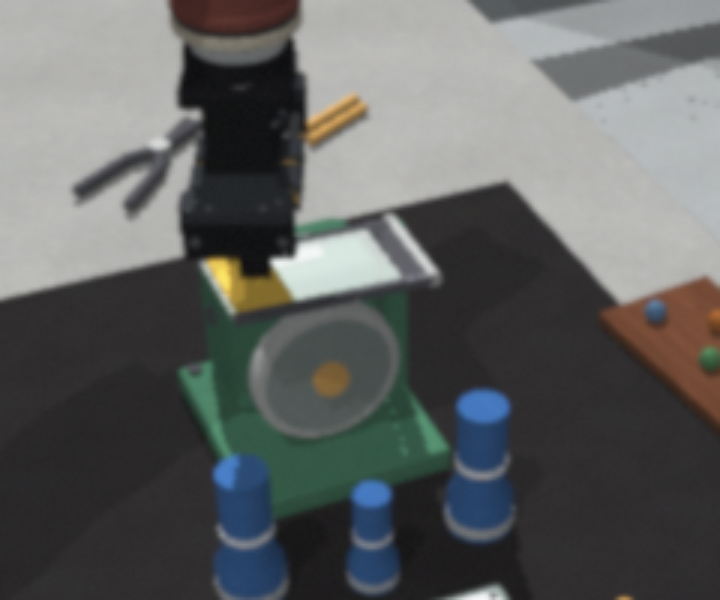

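The enlarged side view shows the guard nearly level, with the fingers on the pad at (255,270). The pad is still about 5 mm high, so I'll finish the push in small steps.

Emit:
arm_command(dp=[[0, 0, 0.02], [0, 0, 0.04], [0, 0, 0.05], [0, 0, 0.05]], turn=[0, 0, 0, 0], hand=[0, 0, 0, 0])

```text
time: 7.38
eef_pos: [491.6, 157.0, 184.4]
tcp_rot: [-0.632, -3.077, 0.0]
wrist_force: [-0.8, -0.4, 0.3]
width: 0.6
grip_force: 0.0
```

Emit:
arm_command(dp=[[0, 0, 0.01], [0, 0, 0.02], [0, 0, 0.02]], turn=[0, 0, 0], hand=[0, 0, 0])

```text
time: 7.75
eef_pos: [491.7, 157.0, 183.3]
tcp_rot: [0.632, 3.077, 0.001]
wrist_force: [-3.6, -1.3, 8.9]
width: 0.7
grip_force: 4.1
```

Emit:
arm_command(dp=[[0, 0, -0.02], [0, 0, -0.1], [0, 0, -0.5], [0, 0, -0.6]], turn=[0, 0, 0, 0], hand=[0, 0, 0, 0])

```text
time: 8.25
eef_pos: [492.7, 157.4, 245.2]
tcp_rot: [0.631, 3.075, 0.004]
wrist_force: [-0.2, -0.0, -0.6]
width: 0.6
grip_force: 0.0
```

```bash
python3 - <<'E'
from h import *
p,d=eyes.read_camera("side"); hsv=cv2.cvtColor(p,cv2.COLOR_BGR2HSV); m=cv2.inRange(hsv,(22,120,120),(34,255,255))
v,u=np.nonzero(m); P=np.array([world("side",(a,b),d) for a,b in zip(u,v)])
k=(abs(P[:,0]-490)<80)&(abs(P[:,1]-155)<70)&(P[:,2]>150); P=P[k]; print(k.sum(),np.median(P,0))
A=np.c_[P[:,:2],np.ones(len(P))]; print("slope",np.linalg.lstsq(A,P[:,2],rcond=None)[0])
dp((527,-184,245))
E
```

```text
367 [482.34599426 151.7634679  181.84303912]
slope [ 2.07456505e-02 -8.30912728e-04  1.71807794e+02]
t 8.3 pos [492.7 157.4 245.3] F [0.8 0.3 0.3]
(527, -184, 245) [-1.660e+00 -3.003e+00 -2.000e-03]
```

The guard is level: the pad is at z 182 mm and the slope is about 0.02. Next I'll move over to the console.

Emit:
arm_command(dp=[[-0.28, -0.5, 0], [-0.55, -1, 0], [-0.55, -1, 0]], turn=[0, 0, 0], hand=[0, 0, 0])

```text
time: 8.68
eef_pos: [502.7, 38.5, 242.2]
tcp_rot: [-0.643, -3.075, 0.001]
wrist_force: [-0.8, 1.3, 0.5]
width: 0.4
grip_force: 0.0
```

Emit:
arm_command(dp=[[-0.28, -0.5, 0], [-0.55, -1, 0], [-0.55, -1, 0]], turn=[0, 0, 0], hand=[0, 0, 0])

```text
time: 9.05
eef_pos: [513.5, -74.2, 242.2]
tcp_rot: [-0.642, -3.075, 0.002]
wrist_force: [0.3, 1.0, 0.3]
width: 0.2
grip_force: 0.0
```

Emit:
arm_command(dp=[[-0.2, -0.4, 0], [-0.4, -0.75, 0], [-0.4, -0.75, 0], [-0.4, -0.75, 0]], turn=[0, 0, 0, 0], hand=[0, 0, 0, 0])

```text
time: 9.55
eef_pos: [521.3, -152.9, 241.9]
tcp_rot: [-0.629, -3.077, -0.001]
wrist_force: [-0.3, 0.2, -0.3]
width: 0.4
grip_force: 0.0
```

```bash
python3 - <<'E'
from h import *
dp()
p,d=eyes.read_camera("wrist"); cv2.imwrite("pics/w3.png",p)
hsv=cv2.cvtColor(p,cv2.COLOR_BGR2HSV)
for n in ("green_top","red_top","blue_top"):
    for r in spot_point(n,"wrist")[:1]: print(n,r["conf"],r["point"],world("wrist",r["point"],d),world("wrist",r["point"],d,z=73))
dp((527,-184,120))
E
```

```text
t 9.55 pos [ 521.3 -152.9  241.9] F [-0.3  0.2 -0.3]
green_top 0.97 [259.7, 210.5] [ 529.59316944 -182.638833     72.57750224] [ 529.48301579 -182.55819803   73.        ]
red_top 0.79 [318.4, 189.1] [ 532.14519108 -121.03245512   72.56901876] [ 532.02948383 -121.03063272   73.        ]
blue_top 0.92 [203.7, 232.7] [ 528.82429432 -245.46888022   72.88026662] [ 528.79331368 -245.42349652   73.        ]
t 9.75 pos [ 521.4 -153.3  242.4] F [-0.3 -0.6 -0.4]
(527, -184, 120) [-0.173 -0.261  1.224]
```

View pics/w3.png

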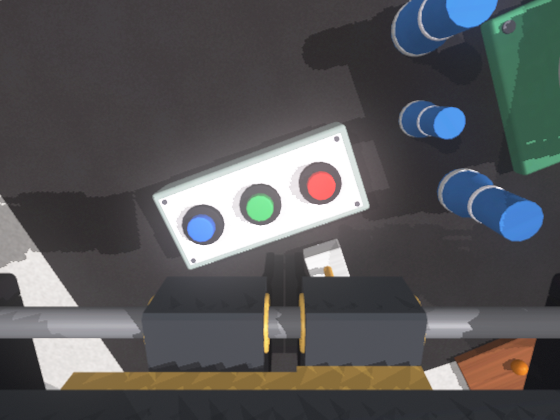

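The wrist view shows the caps clearly: blue (202,228), green (260,207), red (321,185). Green is at about (529,-183,73).

Emit:
arm_command(dp=[[-0.19, -0.25, 0], [-0.19, -0.25, 0], [-0.19, -0.25, 0.5], [-0.19, -0.25, 1], [-0.19, -0.25, 1]], turn=[0, 0, 0, 0, 0], hand=[0, 0, 0, 0, 0])

```text
time: 10.38
eef_pos: [526.5, -183.4, 139.7]
tcp_rot: [-0.629, -3.071, 0.0]
wrist_force: [0.6, -0.6, 0.5]
width: 0.3
grip_force: 0.0
```

Emit:
arm_command(dp=[[0, 0, 0.2], [0, 0, 0.4], [0, 0, 0.55], [0, 0, 0.6], [0, 0, 0.6]], turn=[0, 0, 0, 0, 0], hand=[0, 0, 0, 0, 0])

```text
time: 11.0
eef_pos: [529.1, -185.2, 83.1]
tcp_rot: [0.631, 3.077, -0.0]
wrist_force: [-1.0, -0.4, -0.5]
width: 0.2
grip_force: 0.0
```

Emit:
arm_command(dp=[[0, 0, 0.05], [0, 0, 0.09], [0, 0, 0.12], [0, 0, 0.14], [0, 0, 0.14]], turn=[0, 0, 0, 0, 0], hand=[0, 0, 0, 0, 0])

```text
time: 11.62
eef_pos: [528.9, -185.3, 68.7]
tcp_rot: [0.631, 3.077, -0.0]
wrist_force: [-0.4, 1.1, 3.5]
width: 0.5
grip_force: 1.6
```

Emit:
arm_command(dp=[[0, 0, 0.01], [0, 0, 0.02], [0, 0, 0.025], [0, 0, 0.025]], turn=[0, 0, 0, 0], hand=[0, 0, 0, 0])

```text
time: 12.12
eef_pos: [529.0, -185.4, 67.3]
tcp_rot: [0.632, 3.077, 0.001]
wrist_force: [-4.5, 1.8, 16.0]
width: 0.7
grip_force: 8.3
```

At 16 N it is on the hard stop, so the button is fully in. I'll draw away.

Emit:
arm_command(dp=[[0, 0, -0.05], [0, 0, -0.2], [0, 0, -0.7], [0, 0, -1], [0, 0, -1], [0, 0, -1]], turn=[0, 0, 0, 0, 0, 0], hand=[0, 0, 0, 0, 0, 0])

```text
time: 12.88
eef_pos: [528.4, -185.0, 165.7]
tcp_rot: [-0.631, -3.077, -0.0]
wrist_force: [-1.0, 0.3, -1.3]
width: 0.6
grip_force: 0.0
```

```bash
python3 - <<'E'
from h import *
np.set_printoptions(precision=1,suppress=True)
dp()
p,d=eyes.read_camera("side"); cv2.imwrite("pics/s4.png",p)
hsv=cv2.cvtColor(p,cv2.COLOR_BGR2HSV); v,u=np.nonzero(cv2.inRange(hsv,(22,120,120),(34,255,255)))
P=np.array([world("side",(a,b),d) for a,b in zip(u,v)]); P=P[(abs(P[:,0]-490)<80)&(abs(P[:,1]-155)<70)&(P[:,2]>150)]; print(np.median(P,0))
for n in ("green_top","torch","paste","gauge"):
    for r in spot_point(n,"side")[:3]: print(n,r["conf"],r["point"],world("side",r["point"],d))
E
```

```text
t 12.88 pos [ 528.4 -185.   165.7] F [-1.   0.3 -1.3]
[482.7 151.1 181.7]
green_top 0.58 [304.9, 290.5] [ 524.1 -186.1   71.6]
torch 0.92 [257.5, 247.3] [502.3   6.   21.3]
torch 0.71 [225.2, 255.5] [427.1   5.9  26.7]
paste 0.95 [381.2, 324.3] [ 640.1 -285.1   24.4]
gauge 0.89 [345.8, 285.4] [ 626.  -171.8   23.9]
```

View pics/s4.png

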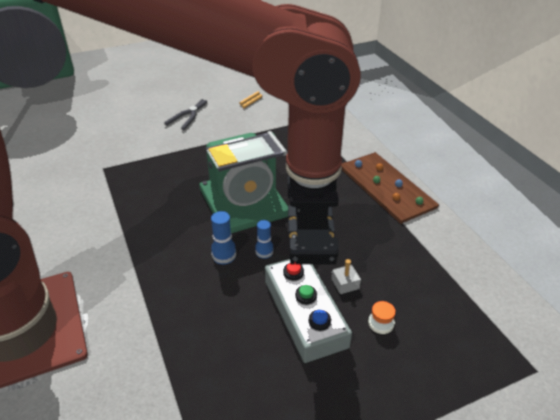

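The picture shows the guard shut (235,152), the green button out (306,292), and the jar (382,318), gauge (346,278) and torches in place. One torch is hidden behind the gripper, but the arm never went near it. I'll hand the job in.

```bash
python3 -c "
from rig import ctrl; print(ctrl.sign_off())"
```

```text
the job is handed in; nothing more can be done
None
```

I pushed the guard fully shut (about 9 N on its stop), then pressed the green button all the way in (about 16 N). It sprang back, the arm drew clear, and I handed the job in; no verdict came back.

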